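Issue four vials from the gravity feeder

ROBOT

A 6-joint arm with a two-finger parallel gripper is mounted at the origin on a cart in front of the work surface, level with it; the furniture and walls round the work are solid. World frame = base frame: x ahead of the robot, y to its left, z up, the work surface at z = 0. Lengths are in m, angles in rad, forces in N, time in s.
With the tool pointing down it reaches from about 0.35 to 0.775 m from the base axis. Payload 5.5 kg.
Tool frame: the origin (TCP) lies between the finger pads; the fingertips stand 22 mm ahead of it and the grasp point (between the pads) lies 3 mm ahead of it; z points along the fingers, y is the line along which they close (so a half turn about z gives the same grasp; the last joint's range is limited). The gripper opens to 85 mm and grips with 20 to 120 N. Pads are 22 mm wide; open, the fingers measure 114 mm over their backs; the gripper's body (76 mm by 85 mm) begins 54 mm behind the grasp point. The pads swing forward as they close: fully open they stand 13 mm farther back than shut.
Start: joints at [-1.241, 0.313, 0.046, 1.304, 0, 1.431], TCP at [0.26, -0.513, 0.253] pointing down, gripper open.
Joint ranges: [-2.76, 2.76], [-0.86, 1.69], [-1.03, 1.26], [-2.2, 2.34], [-1.47, 1.5], [-3.14, 3.14]. Speed limits (rad/s): [2.57, 2.57, 3.14, 3.14, 3.14, 3.14].

INTERFACE

Orientations are given as a unit quaternion [w, x, y, z].
In Python, from workcell import env, eyes, ticket gives the robot as it stands (env), with the cameras (eyes) and the job (ticket).
- The arm moves only by the tool shift_gripper, called after "Emit:" in YAML: its name, and indented under it one key for each argument. Schema: {"type":"object","properties":{"offsets":{"type":"array","items":{"type":"object","properties":{"xyz":{"type":"array","items":{"type":"number"},"minItems":3,"maxItems":3},"r":{"type":"array","items":{"type":"number"},"minItems":3,"maxItems":3}},"additionalProperties":false},"minItems":1,"maxItems":8},"jaw":{"type":"number"},"squeeze":{"type":"number"},"only":{"type":"string"},"quiet":{"type":"boolean"},"lines":{"type":"string"}},"required":["offsets"],"additionalProperties":false}. offsets is a list of rows, 1 to 8 of them, each an object with the fields xyz (a list: dx, dy, dz in shares of 0.8 m (1.0 is 0.8 m)), r (a list: a rotation vector rx, ry, rz in parts of the range, where 1.0 means 2 rad); a field left out counts as zero; each row is the pose to reach, as a shift and turn from the pose commanded when the call began, along the tool's axes at that moment; what a row does not reach only later rows make up. A row lasts 1/8 s, in which the tool goes at most 0.0625 m and 0.188 rad, less where a joint would pass 70% of its speed; a pose out of reach is approached as far as the arm can. jaw is the finger opening in m, set as the call begins (left out keeps the last). The fingers move at their own pace and stop on an object; squeeze is the grip in N (left out, the last holds). Time passes only in rows, so rows that do not move let the fingers close. The tool returns the time, the measured TCP pose, the force, the opening and the grip force at its end. only (a regular expression) keeps the lines of the reply that match it, lines (a string "A,B") keeps lines A to B, and quiet returns only ok. No shift or turn number may pass 1 either way. Input that does not fit is refused with a message, and nothing moves.
- env.get_state(): the state, without advancing time (a new reading comes with each control period).
- eyes.read_camera(name): name is "scene" or "top" or "wrist"; returns a dict with "image" (384x512x3 uint8, red, green, blue), "K" (3x3 intrinsics, pixels), "R" (3x3) and "t" (3): a world point X has camera coordinates R X + t. Camera axes: x right, y down, z forward; pixel columns grow to the right and rows downward; lengths in m; the calibration is good to about 2 mm. A picture is of the moment at which its call begins. There is no depth.
- ticket.hand_in(): hands the job in; it is judged then, once.
The state is a dict: "clock": time; "joint_pos": joint angles; "qvel": joint speeds; "tau": joint torques, N m; "tcp_pos": TCP position; "orientation": TCP orientation; "wrist_force": force on the tool from outside, world axes, zero at the start; "ft_torque": the same for the moment, N m; "finger_gap": finger opening in m; "grip_force": force on a finger pad.
Only numpy, scipy, OpenCV 4.12 (cv2) and the standard library are available. Lean on these libraries where they do the work, as an engineer would, in place of code of your own. Each camera call takes 0.05 s, during which the arm holds its last target. There are 200 camera calls.

TASK

Issue four vials from the vial feeder, pushing and pressing gently with the fingertips only. First push its catch tray fully home under the mouth of the chute; then press the rocker's pad right down, so that the gate lifts, keep it down until two vials have rolled out, and let it come right up so that the next two roll down to the gate; press and release it once more in the same way, so that four vials lie in the tray and the last two wait behind the shut gate. Do not touch the vials, and leave everything else on the table where it is.

Things in the scene. Friction and masses are not known exactly. Their poses are not given: they have to be found in the camera images.
- feeder: Gravity vial feeder, fixed: grey base, sloping aluminium chute between clear sides (63 mm wide over all, 176 mm long). Origin: on the table under the chute's lower half. z up; y downhill to the tray; x across, away from the pad's side. Chute's top end at y -0.122, 140 mm high; nothing on it is higher. Mouth at y 0.040. Six vials lie across the chute in a row behind the rocker's gate.
- rocker (a joint): Turn of the steel rocker about its pivot (feeder y 0.009, z 0.070): 0 at rest, gate shut; 0.42 rad at the stop, gate fully up. It clears the vials from about 0.36 rad; a blade then holds back the third vial, so a full press lets out just two. Spring return: about 2 N on the pad to start, 4.5 N at the stop.
- pad_top (a point): Middle of the top of the rocker's press pad, a ribbed black plate 34 (x) by 36 mm (y) beside the chute on the robot's side, uphill of the pivot; moves with the rocker. In the feeder frame x -0.056, y -0.053, z 0.088 at rest, tilted 0.21 rad, higher uphill; y -0.055, z 0.061 fully down (only its stop is below). The chute's side and the rocker's arm begin 17 mm from the pad's middle.
- catch_tray (a joint): How far the catch tray is pulled out, m: 0 is fully home under the mouth of the chute, at most 0.08. It slides along the feeder's y with about 1 N of friction and stays where it is left.
- tray_front (a point): Middle of the outer face of the tray's front panel, 30 mm above the table; the panel is upright, 78 mm wide, upper edge at 46 mm, and faces the feeder's +y: push it along -y. With the tray home this point is at feeder y 0.136. Two guides, 12 mm high, run beside the tray to y 0.163, joined there by a 3 mm strip.
- tray_floor (a point): Middle of the inside (66 x 100 mm) of the white catch tray, 2 mm above the table; axes as the feeder's. Its floor slopes down to the front panel; the sides are 38 mm high.
- feed_vial_1: Vial 1 of the queue counted from the gate at the start: glass with a green cap, 21 mm across and 55 mm long, about 24 g, lying across the chute; origin in the middle of its base, z along it.
- feed_vial_2: Vial 2 of the queue counted from the gate at the start: glass with a green cap, 21 mm across and 55 mm long, about 24 g, lying across the chute; origin in the middle of its base, z along it.
- feed_vial_3: Vial 3 of the queue counted from the gate at the start: glass with a green cap, 21 mm across and 55 mm long, about 24 g, lying across the chute; origin in the middle of its base, z along it.
- feed_vial_4: Vial 4 of the queue counted from the gate at the start: glass with a green cap, 21 mm across and 55 mm long, about 24 g, lying across the chute; origin in the middle of its base, z along it.
- feed_vial_5: Vial 5 of the queue counted from the gate at the start: glass with a green cap, 21 mm across and 55 mm long, about 24 g, lying across the chute; origin in the middle of its base, z along it.
- feed_vial_6: Vial 6 of the queue counted from the gate at the start: glass with a green cap, 21 mm across and 55 mm long, about 24 g, lying across the chute; origin in the middle of its base, z along it.
- loose_vial_a: Bystander, to be left alone: a glass vial with a green cap, 21 mm across and 55 mm tall, standing on the table behind the feeder. Origin: middle of its underside.
- loose_vial_b: Bystander, to be left alone: another such vial, standing behind the tray guides. Origin: middle of its underside.
- date_stamp: Bystander, to be left alone: a hand stamp, 27 x 46 mm and 74 mm tall, standing behind the feeder. Origin: middle of its underside.
- dropper_bottle: Bystander, to be left alone: a brown dropper bottle, 33 mm across and 102 mm tall, standing behind the feeder's uphill half. Origin: middle of its underside.
- black_marker: Bystander, to be left alone: a felt marker, 133 mm long and 20 mm thick, lying on the robot's side of the tray guides. Origin: middle of its underside.
- black_tape: Bystander, to be left alone: a small roll of black tape, 62 mm across and 19 mm high, lying on the robot's side of the feeder, near the pad. Origin: middle of its underside.

How it is judged:
By the outcome, as a careful person would: the job done as asked, in the order asked, and still so for the second after the job is handed in, with the robot touching nothing.
It also fails if it takes over 67 s, if anything falls off the work surface, if the arm or the gripper's body presses on something with over 40 N, if the wrist force passes 120 N, or if a joint passes its speed limit or range.

## Working session

There is one attempt and no reset: what is moved stays moved. The work goes in short steps, Python scripts to look and compute and a tool call to move; the robot and the scene stay as the last step left them, time stands still between calls to the robot, and variables do not carry over. Pictures are saved under pics/ and viewed, at most 13 in all, crops included, and the job is handed in when it is done.

```bash
ls; mkdir -p pics; python3 - <<'E'
from workcell import env, eyes, ticket
import cv2,numpy as np
for n in("scene","top"):
    c=eyes.read_camera(n);cv2.imwrite(f"pics/{n}0.png",cv2.resize(c["image"][:,:,::-1],(800,600),interpolation=cv2.INTER_CUBIC))
    np.savez(f"{n}0.npz",**c)
    print(n,c["K"].tolist(),c["R"].round(3).tolist(),c["t"].round(3).tolist())
s=env.get_state();print(s)
E
```

```text
pics
workcell.py
scene [[380.96180774305225, 0.0, 258.675268237247], [0.0, 380.96180774305225, 190.38557052951344], [0.0, 0.0, 1.0]] [[-0.582, -0.813, 0.016], [-0.512, 0.351, -0.784], [0.632, -0.465, -0.621]] [0.372, 0.369, 0.532]
top [[428.2284775440461, 0.0, 254.50116539259818], [0.0, 428.2284775440461, 192.76637448671104], [0.0, 0.0, 1.0]] [[0.029, -0.999, -0.026], [-0.986, -0.025, -0.163], [0.162, 0.03, -0.986]] [0.016, 0.586, 0.824]
{'clock': 0.1, 'joint_pos': array([-1.24059598e+00,  3.13933558e-01,  4.50891078e-02,  1.30362115e+00,
       -2.42845923e-05,  1.43120071e+00]), 'qvel': array([ 9.66418858e-04, -3.30732278e-04,  2.23004130e-03,  3.51315416e-04,
        1.20244220e-03, -3.18850992e-05]), 'tau': array([ 1.35974049e-03, -4.81727886e+01,  2.99242187e+01,  1.28778993e-02,
       -1.61746543e-04, -9.93236853e-06]), 'tcp_pos': array([ 0.26015161, -0.51229987,  0.2524919 ]), 'orientation': array([-8.29694616e-04,  9.72537749e-01,  2.32743699e-01, -9.15097676e-05]), 'wrist_force': array([ 0.23701675, -0.26188781, -0.21606458]), 'ft_torque': array([-0.01146261,  0.02229824, -0.03833528]), 'grip_force': 0.0, 'finger_gap': 0.08537282144183875}
```

View pics/scene0.png

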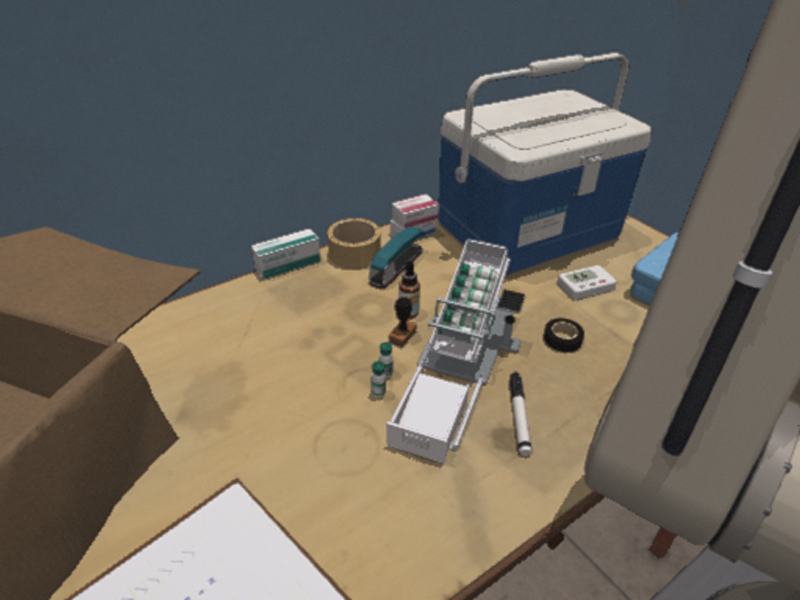

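View pics/top0.png

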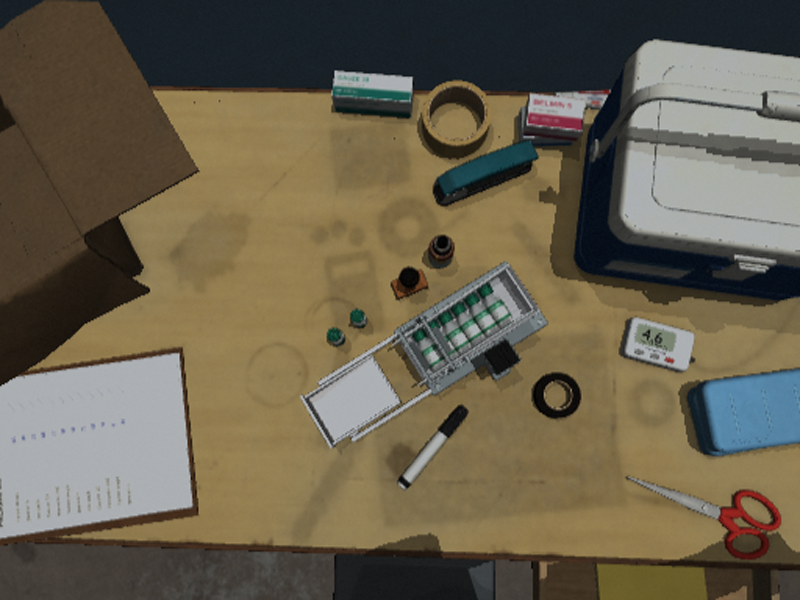

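The feeder's tray points left and down in the top view, with the pad at about (497,358) and the tray front at about (318,422) in the 800-px image. The scene view shows the front panel at about (420,443) and the pad at (512,299). Next I enlarge both views.

```bash
python3 - <<'E'
import cv2,numpy as np
for n,(x,y,w,h) in dict(top=(185,160,170,127),scene=(240,145,110,155)).items():
    im=np.load(n+"0.npz")["image"][y:y+h,x:x+w,::-1]
    k=min(800/w,600/h);k=int(k*2)/2 if n=="top" else 3.5
    o=cv2.resize(im,None,fx=k,fy=k,interpolation=cv2.INTER_CUBIC);print(n,k,o.shape)
    cv2.imwrite(f"pics/{n}_crop.png",o)
E
```

```text
top 4.5 (572, 765, 3)
scene 3.5 (542, 385, 3)
```

View pics/top_crop.png

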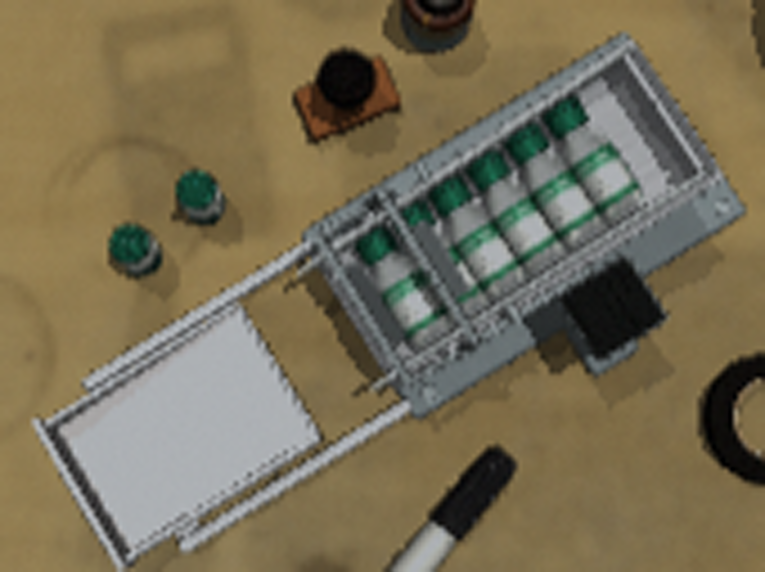

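View pics/scene_crop.png

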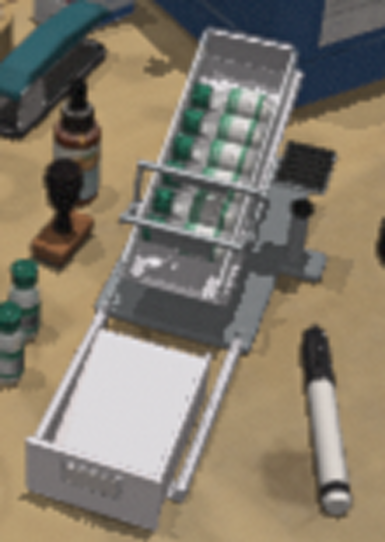

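In the top crop, the panel's upper corners are at (38,424) and (122,566), the pad's corners at (560,297), (622,262), (665,315) and (602,357), and the chute's top corners at (625,38) and (715,170). The scene crop shows the same points at (27,440), (160,500), then (277,180), (287,143), (335,152), (322,190), then (205,32), (300,70).

```bash
cat > h.py <<'E'
import cv2,numpy as np
from scipy.optimize import least_squares
from scipy.spatial.transform import Rotation as Ro
def cam(f): return np.load(f)
def proj(c,X): x=np.atleast_2d(X)@c["R"].T+c["t"]; x=x@c["K"].T; return x[:,:2]/x[:,2:]
def tri(c1,p1,c2,p2):
    P=[c["K"]@np.c_[c["R"],c["t"]] for c in(c1,c2)]
    X=cv2.triangulatePoints(*P,np.array(p1,float).T,np.array(p2,float).T);return (X[:3]/X[3]).T
E
python3 - <<'E'
from h import *
T,S=cam("top0.npz"),cam("scene0.npz")
pt=(np.array([(38,424),(122,566),(560,297),(622,262),(665,315),(602,357),(625,38),(715,170)])+.5)/4.5-.5+(185,160)
ps=(np.array([(27,440),(160,500),(277,180),(287,143),(335,152),(322,190),(205,32),(300,70)])+.5)/3.5-.5+(240,145)
X=tri(T,pt,S,ps);print(X.round(4));print("pad mid",X[2:6].mean(0),"tray top mid",X[:2].mean(0))
c,s=np.cos(.21),np.sin(.21)
def model(d):
    pad=[(-.056+a,-.053+b*c,.088-b*s) for a,b in((.017,.018),(.017,-.018),(-.017,-.018),(-.017,.018))]
    return np.array([(.039,.136+d,.046),(-.039,.136+d,.046)]+pad+[(.0315,-.122,.14),(-.0315,-.122,.14)])
def W(p): return model(p[3])@Ro.from_euler('z',p[2]).as_matrix().T+[p[0],p[1],0]
f=lambda p:np.r_[proj(T,W(p))-pt,proj(S,W(p))-ps].ravel()
y0=np.arctan2(*(X[:2].mean(0)-X[2:6].mean(0))[[1,0]])-np.pi/2
r=least_squares(f,[*X[2:6].mean(0)[:2],y0,.07],loss="soft_l1")
print(r.x.round(4),r.fun.reshape(-1,2).round(1).tolist())
R=Ro.from_euler('z',r.x[2]).as_matrix();o=np.r_[r.x[:2],0]
for n,q in dict(front=(0,.136+r.x[3],.03),home=(0,.136,.03),pad=(-.056,-.053,.088),paddown=(-.056,-.055,.061)).items(): print(n,(R@q+o).round(4))
print("downhill dir",R[:,1].round(3))
E
```

```text
[[ 0.4602  0.1524  0.0447]
 [ 0.3974  0.1123  0.0308]
 [ 0.5186 -0.0766  0.0822]
 [ 0.5345 -0.1009  0.0908]
 [ 0.5118 -0.1199  0.0899]
 [ 0.4943 -0.0939  0.0823]
 [ 0.6212 -0.0979  0.1308]
 [ 0.5695 -0.1377  0.1141]]
pad mid [ 0.51478341 -0.09781901  0.0863149 ] tray top mid [0.42881817 0.13233567 0.03776396]
[ 0.5301 -0.0193  0.593   0.0471] [[-1.6, -0.6], [-0.1, 1.5], [-3.1, 0.4], [-1.0, -2.1], [-0.6, 1.2], [-2.6, 2.1], [3.6, -2.5], [3.1, -3.2], [0.3, 0.2], [1.6, -4.9], [-1.6, 0.5], [-0.4, -0.7], [0.8, 0.2], [0.8, 1.3], [0.8, -4.7], [0.3, -10.0]]
front [0.4278 0.1325 0.03  ]
home [0.4541 0.0934 0.03  ]
pad [ 0.5133 -0.0946  0.088 ]
paddown [ 0.5144 -0.0963  0.061 ]
downhill dir [-0.559  0.829  0.   ]
```

```bash
python3 - <<'E'
from h import *
T,S=cam("top0.npz"),cam("scene0.npz")
pt=(np.array([(38,424),(122,566),(560,297),(622,262),(665,315),(602,357),(625,38)])+.5)/4.5-.5+(185,160)
ps=(np.array([(27,440),(160,500),(277,180),(287,143),(335,152),(322,190),(205,32)])+.5)/3.5-.5+(240,145)
c,s=np.cos(.21),np.sin(.21)
def model(d):
    pad=[(-.056+a,-.053+b*c,.088-b*s) for a,b in((.017,.018),(.017,-.018),(-.017,-.018),(-.017,.018))]
    return np.array([(.039,.136+d,.046),(-.039,.136+d,.046)]+pad+[(.0315,-.122,.14)])
def W(p): return model(p[3])@Ro.from_euler('z',p[2]).as_matrix().T+[p[0],p[1],0]
w=np.array([1,.5,1,1,1,1,.3]*2)[:,None]
f=lambda p:(w*np.r_[proj(T,W(p))-pt,proj(S,W(p))-ps]).ravel()
r=least_squares(f,[.53,-.02,.593,.05],loss="soft_l1")
print(r.x.round(4),(r.fun.reshape(-1,2)/w).round(1).tolist())
R=Ro.from_euler('z',r.x[2]).as_matrix();o=np.r_[r.x[:2],0]
for n,q in dict(front=(0,.136+r.x[3],.03),home=(0,.136,.03),pad=(-.056,-.053,.088),paddown=(-.056,-.055,.061)).items(): print(n,(R@q+o).round(4))
for n,k,off in(("top",4.5,(185,160)),("scene",3.5,(240,145))):
    im=cv2.imread(f"pics/{n}_crop.png");C=T if n=="top" else S
    def L(qs,col):
        P=((proj(C,np.array(qs)@R.T+o)-off+.5)*k-.5).astype(int);cv2.polylines(im,[P[:,None]],False,col,1)
    d=r.x[3];m=model(d);L(m[[2,3,4,5,2]],(0,0,255))
    L([(.039,.136+d,.046),(-.039,.136+d,.046),(-.039,.136+d,.0),(.039,.136+d,0),(.039,.136+d,.046)],(0,0,255))
    L([(.0315,-.122,.14),(-.0315,-.122,.14),(-.0315,-.122,0),(.0315,-.122,0)],(255,0,0))
    cv2.imwrite(f"pics/{n}_ov.png",im)
a,b=[cv2.imread(f"pics/{n}_ov.png") for n in("top","scene")]
a=cv2.resize(a,(480,359));b=cv2.resize(b,(320,450))
o=np.zeros((450,800,3),np.uint8);o[:359,:480]=a;o[:,480:]=b;cv2.imwrite("pics/ov.png",o)
E
```

```text
[ 0.5314 -0.0216  0.594   0.0492] [[-1.4, -0.5], [0.2, 1.6], [-1.9, -0.3], [0.1, -2.7], [0.6, 0.5], [-1.4, 1.4], [4.8, -3.2], [0.5, 0.1], [1.9, -5.0], [-1.3, -0.1], [-0.1, -1.3], [1.1, -0.5], [1.1, 0.6], [1.1, -5.2]]
front [0.4278 0.1319 0.03  ]
home [0.4553 0.0911 0.03  ]
pad [ 0.5147 -0.0968  0.088 ]
paddown [ 0.5158 -0.0985  0.061 ]
```

View pics/ov.png

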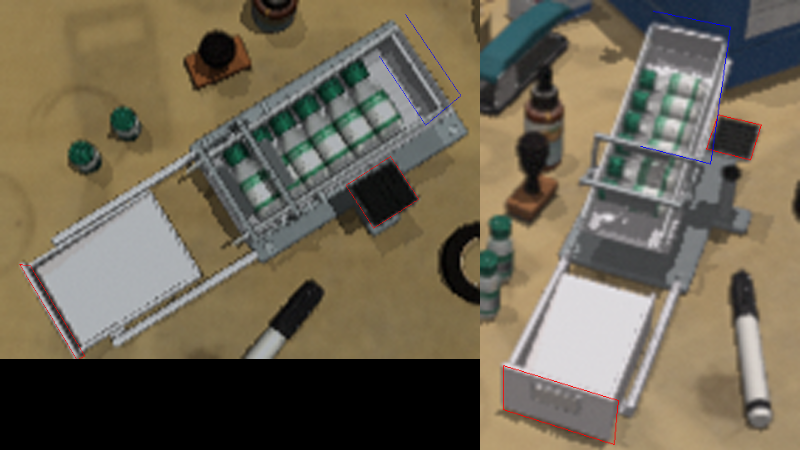

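The pad outline fits in both views, and the panel fits in the top view. The scene read of the right-hand panel corner was a few pixels low. That gives feeder yaw 0.594, front panel at about (0.428, 0.132) and pad at (0.515, -0.097). I'll close the fingers and swing over.

Careful with the scale: shifts go in shares of 0.8 m and turns go in shares of 2 rad. That gives: 0.307 m / 0.8 = 0.3838, 0.28 m / 0.8 = 0.35, -0.124 rad / 2 = -0.062.

```bash
cat >> h.py <<'E'
O=np.array([.5314,-.0216,0]);RF=Ro.from_euler('z',.594).as_matrix()
def st():
    from workcell import env, eyes, ticket
    s=env.get_state();q=s["orientation"];R=Ro.from_quat([*q[1:],q[0]]).as_matrix();return s,R
def need(tip,tilt=0.):
    """tool-axis shift+turn so that the fingertip is at feeder point tip; tool x=feeder x, tool z down, tilted (body towards -x)"""
    s,R=st();G=RF@np.diag([1,-1,-1.])@Ro.from_euler('y',tilt).as_matrix()
    tcp=RF@np.array(tip)+O-.022*G[:,2]
    print("shift",(R.T@(tcp-s["tcp_pos"])).round(4),"turn",Ro.from_matrix(R.T@G).as_rotvec().round(3),"tip now(feeder)",(RF.T@(s["tcp_pos"]+.022*R[:,2]-O)).round(4),"F(feeder)",(RF.T@s["wrist_force"]).round(2),"t",round(s["clock"],2))
E
```

Emit:
shift_gripper:
  offsets:
    - {"xyz":[0.05,-0.0375,0.0063],"r":[0,0,-0.015]}
    - {"xyz":[0.1,-0.075,0.0125],"r":[0,0,-0.03]}
    - {"xyz":[0.15,-0.125,0.0188],"r":[0,0,-0.045]}
    - {"xyz":[0.2,-0.1625,0.025],"r":[0,0,-0.062]}
    - {"xyz":[0.25,-0.2,0.0313],"r":[0,0,-0.062]}
    - {"xyz":[0.3,-0.2375,0.0375],"r":[0,0,-0.062]}
    - {"xyz":[0.35,-0.2875,0.0375],"r":[0,0,-0.062]}
    - {"xyz":[0.3838,-0.3138,0.0413],"r":[0,0,-0.062]}
  jaw: 0
  squeeze: 20

```text
clock: 1.1
tcp_pos: [0.4204, -0.1475, 0.2201]
orientation: [-0.0, 0.956, 0.293, -0.0]
wrist_force: [0.6, -0.9, -0.3]
finger_gap: 0.0002
grip_force: 0.0
```

```bash
python3 -c "
from h import *
need((0,.24,.1))"
```

```text
shift [ 0.1629 -0.2819  0.0983] turn [-0.001  0.     0.002] tip now(feeder) [-0.1625 -0.0422  0.1981] F(feeder) [-0.02 -1.12 -0.28] t 1.1
```

Scaled: -0.282 m / 0.8 = -0.3525, 0.04 m / 0.8 = 0.05.

Emit:
shift_gripper:
  offsets:
    - {"xyz":[0.025,-0.0625,0]}
    - {"xyz":[0.05,-0.125,0]}
    - {"xyz":[0.0875,-0.1875,0]}
    - {"xyz":[0.125,-0.25,0]}
    - {"xyz":[0.1625,-0.3125,0.025]}
    - {"xyz":[0.2038,-0.3525,0.0625]}
    - {"xyz":[0.2038,-0.3525,0.125]}
    - {"xyz":[0.2038,-0.3525,0.125]}

```text
clock: 2.1
tcp_pos: [0.3939, 0.1747, 0.1172]
orientation: [-0.0, 0.956, 0.293, -0.004]
wrist_force: [-0.5, -0.9, 0.0]
finger_gap: -0.0001
grip_force: 0.0
```

```bash
python3 - <<'E'
from h import *
from workcell import env, eyes, ticket
need((0,.225,.018))
c=eyes.read_camera("wrist");np.savez("w1.npz",**c);im=c["image"][:,:,::-1].copy()
d=.0492
for qs in([(.039,.136+d,.046),(-.039,.136+d,.046),(-.039,.136+d,0),(.039,.136+d,0),(.039,.136+d,.046)],):
    P=proj(c,np.array(qs)@RF.T+O).astype(int);cv2.polylines(im,[P[:,None]],False,(0,0,255),1)
cv2.imwrite("pics/w1.png",im)
E
```

```text
shift [0.0047 0.0149 0.0771] turn [-0.003  0.008  0.001] tip now(feeder) [-0.0042  0.2397  0.0952] F(feeder) [-0.89 -0.46  0.  ] t 2.1
```

View pics/w1.png

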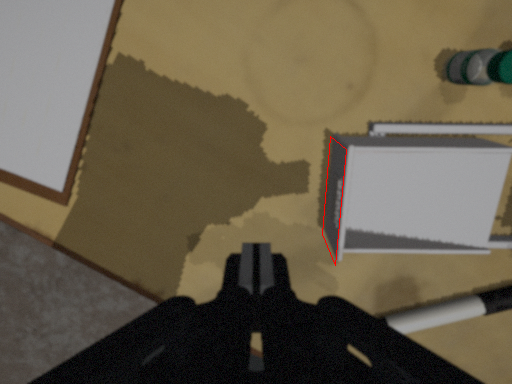

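The wrist view shows the panel between columns 325 and 347, agreeing with the predicted outline to a few mm. The fingertips are at about (257,245), clear of it. I'll go down and approach.

Scaled: 0.077 m / 0.8 = 0.0963, 0.005 m / 0.8 = 0.0063.

Emit:
shift_gripper:
  offsets:
    - {"xyz":[0.0063,0,0.0375]}
    - {"xyz":[0.0063,0,0.075]}
    - {"xyz":[0.0063,0,0.0963]}
    - {"xyz":[0.0063,0.0125,0.0963]}
    - {"xyz":[0.0063,0.025,0.0963]}
    - {"xyz":[0.0063,0.0375,0.0963]}
    - {"xyz":[0.0063,0.0438,0.0963]}
    - {"xyz":[0.0063,0.05,0.0963]}

```text
clock: 3.15
tcp_pos: [0.4246, 0.1444, 0.0436]
orientation: [-0.0, 0.956, 0.292, 0.0]
wrist_force: [-0.2, 1.4, 0.4]
finger_gap: 0.0001
grip_force: 0.7
```

```bash
python3 -c "
from h import *
need((0,.165,.018))"
```

```text
shift [-0.0044  0.0324  0.0036] turn [-0.    -0.001 -0.001] tip now(feeder) [0.0045 0.1974 0.0216] F(feeder) [0.61 1.32 0.44] t 3.15
```

Scaled: 0.032 m / 0.8 = 0.04, 0.028 m / 0.8 = 0.035.

Emit:
shift_gripper:
  offsets:
    - {"xyz":[-0.0025,0.005,0]}
    - {"xyz":[-0.005,0.01,0]}
    - {"xyz":[-0.005,0.015,0]}
    - {"xyz":[-0.005,0.02,0]}
    - {"xyz":[-0.005,0.025,0]}
    - {"xyz":[-0.005,0.03,0]}
    - {"xyz":[-0.005,0.035,0]}
    - {"xyz":[-0.005,0.04,0]}

```text
clock: 4.15
tcp_pos: [0.4388, 0.1156, 0.0431]
orientation: [0.0, 0.956, 0.293, -0.0]
wrist_force: [-1.4, -0.1, -0.3]
finger_gap: -0.0
grip_force: 0.7
```

```bash
python3 -c "
from h import *
need((0,.148,.018))"
```

```text
shift [-0.      0.0175  0.0031] turn [-0.  0. -0.] tip now(feeder) [0.     0.1655 0.0211] F(feeder) [-1.18  0.69 -0.27] t 4.15
```

Scaled: 0.015 m / 0.8 = 0.0188, 0.013 m / 0.8 = 0.0163.

Emit:
shift_gripper:
  offsets:
    - {"xyz":[0,0.0038,0]}
    - {"xyz":[0,0.0075,0]}
    - {"xyz":[0,0.0113,0]}
    - {"xyz":[0,0.0138,0]}
    - {"xyz":[0,0.0163,0]}
    - {"xyz":[0,0.0188,0]}

```text
clock: 4.9
tcp_pos: [0.4473, 0.1033, 0.0433]
orientation: [0.0, 0.956, 0.293, 0.0]
wrist_force: [-1.1, 0.3, -0.6]
finger_gap: 0.0004
grip_force: 0.6
```

```bash
python3 -c "
from h import *
need((0,.148,.018))"
```

```text
shift [-0.0003  0.0026  0.0033] turn [ 0. -0. -0.] tip now(feeder) [0.0003 0.1506 0.0213] F(feeder) [-0.81  0.85 -0.56] t 4.9
```

Emit:
shift_gripper:
  offsets:
    - {"xyz":[0,0.0013,0]}
    - {"xyz":[0,0.0025,0]}
    - {"xyz":[0,0.0038,0]}
    - {"xyz":[0,0.005,0]}

```text
clock: 5.4
tcp_pos: [0.4483, 0.1017, 0.0433]
orientation: [-0.002, 0.956, 0.293, -0.0]
wrist_force: [-5.0, 8.5, 4.4]
finger_gap: -0.0002
grip_force: 5.5
```

```bash
python3 -c "
from h import *
need((0,.148,.018))"
```

```text
shift [-0.0002  0.0007  0.0033] turn [-0.004 -0.001  0.001] tip now(feeder) [0.0002 0.1487 0.0213] F(feeder) [0.66 9.86 4.36] t 5.4
```

Emit:
shift_gripper:
  offsets:
    - {"xyz":[0,0.0013,0]}
    - {"xyz":[0,0.0025,0]}
    - {"xyz":[0,0.0038,0]}
    - {"xyz":[0,0.0038,0]}

```text
clock: 5.9
tcp_pos: [0.4484, 0.1015, 0.0433]
orientation: [-0.005, 0.956, 0.294, -0.001]
wrist_force: [-9.3, 16.9, 8.1]
finger_gap: -0.0003
grip_force: 9.6
```

```bash
python3 -c "
from h import *
need((0,.148,.018))"
```

```text
shift [-0.0001  0.0005  0.0033] turn [-0.01  -0.001  0.003] tip now(feeder) [1.000e-04 1.487e-01 2.130e-02] F(feeder) [ 1.76 19.27  8.07] t 5.9
```

The tray is at its stop, with force rising to 19 N and no more travel. I'll back off, lift, and head for the pad.

Scaled: -0.18 m / 0.8 = -0.225, -0.12 m / 0.8 = -0.15.

Emit:
shift_gripper:
  offsets:
    - {"xyz":[0,-0.0063,0]}
    - {"xyz":[0,-0.0188,0]}
    - {"xyz":[0,-0.0438,0]}
    - {"xyz":[0,-0.0438,-0.075]}
    - {"xyz":[0,-0.0438,-0.15]}
    - {"xyz":[-0.025,-0.0438,-0.225]}
    - {"xyz":[-0.075,0.0125,-0.225]}
    - {"xyz":[-0.0875,0.075,-0.225]}

```text
clock: 6.9
tcp_pos: [0.4262, 0.0078, 0.2249]
orientation: [0.001, 0.956, 0.293, 0.001]
wrist_force: [0.8, 0.2, 0.0]
finger_gap: -0.0001
grip_force: 0.0
```

```bash
python3 - <<'E'
from h import *
from workcell import env, eyes, ticket
need((-.053,-.053,.115),.15)
T=eyes.read_camera("top");np.savez("top1.npz",**T)
E
```

```text
shift [0.0141 0.136  0.0885] turn [0.003 0.148 0.001] tip now(feeder) [-0.0706  0.0832  0.2029] F(feeder) [ 0.81 -0.31  0.01] t 6.9
```

Scaled: 0.136 m / 0.8 = 0.17, 0.05 m / 0.8 = 0.0625, 0.148 rad / 2 = 0.074.

Emit:
shift_gripper:
  offsets:
    - {"xyz":[0,0.0375,0],"r":[0,0.015,0]}
    - {"xyz":[0,0.0875,0],"r":[0,0.03,0]}
    - {"xyz":[0.0063,0.125,0.0125],"r":[0,0.05,0]}
    - {"xyz":[0.0175,0.1563,0.0375],"r":[0,0.074,0]}
    - {"xyz":[0.0175,0.17,0.0625],"r":[0,0.074,0]}
    - {"xyz":[0.0175,0.17,0.0625],"r":[0,0.074,0]}
    - {"xyz":[0.0175,0.17,0.0625],"r":[0,0.074,0]}

```text
clock: 7.82
tcp_pos: [0.5144, -0.0958, 0.1738]
orientation: [-0.022, 0.954, 0.292, 0.071]
wrist_force: [-0.6, -0.0, 0.4]
finger_gap: 0.0002
grip_force: 0.0
```

```bash
python3 - <<'E'
from h import *
from workcell import env, eyes, ticket
need((-.053,-.053,.115),.15)
c=eyes.read_camera("wrist");im=c["image"][:,:,::-1].copy()
cs,sn=np.cos(.21),np.sin(.21)
for qs in([(-.056+a,-.053+b*cs,.088-b*sn) for a,b in((.017,.018),(.017,-.018),(-.017,-.018),(-.017,.018),(.017,.018))],):
    P=proj(c,np.array(qs)@RF.T+O).astype(int);cv2.polylines(im,[P[:,None]],False,(0,0,255),1)
s,R=st();P=proj(c,s["tcp_pos"]+.022*R[:,2]).astype(int);cv2.circle(im,P[0].tolist(),3,(255,0,0),-1)
t=np.load("top1.npz")["image"][150:294,180:372,::-1]
cv2.imwrite("pics/w2.png",np.hstack([cv2.resize(im,(400,300)),cv2.resize(t,(400,300),interpolation=cv2.INTER_CUBIC)]))
E
```

```text
shift [-0.0061  0.001   0.0366] turn [ 0.     0.002 -0.   ] tip now(feeder) [-0.0524 -0.052   0.1521] F(feeder) [-0.52  0.35  0.36] t 7.83
```

View pics/w2.png

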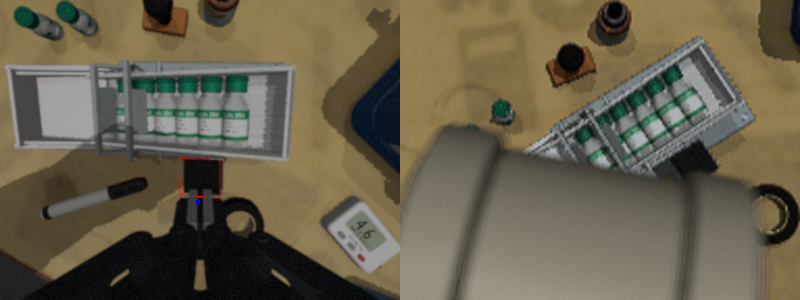

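The wrist overlay outlines the black pad correctly at about (200,177), with the fingertips over its near edge because they are higher. In the top view all six vials are still in place. I'll lower to just above the pad.

Scaled: 0.053 m / 0.8 = 0.0663, -0.008 m / 0.8 = -0.01.

Emit:
shift_gripper:
  offsets:
    - {"xyz":[-0.0038,0.0013,0.0225]}
    - {"xyz":[-0.0063,0.0013,0.045]}
    - {"xyz":[-0.01,0.0013,0.0625]}
    - {"xyz":[-0.0106,0.0013,0.0663]}
    - {"xyz":[-0.0106,0.0013,0.0663]}

```text
clock: 8.5
tcp_pos: [0.5147, -0.0973, 0.12]
orientation: [-0.021, 0.954, 0.292, 0.071]
wrist_force: [-0.8, 0.6, -0.7]
finger_gap: -0.0
grip_force: 0.0
```

```bash
python3 -c "
from h import *
need((-.053,-.054,.066),.15)"
```

```text
shift [-0.0048  0.0006  0.0319] turn [0.    0.002 0.   ] tip now(feeder) [-0.053  -0.0534  0.0983] F(feeder) [-0.27  0.95 -0.66] t 8.5
```

Scaled: 0.032 m / 0.8 = 0.04, 0.03 m / 0.8 = 0.0375.

Emit:
shift_gripper:
  offsets:
    - {"xyz":[-0.001,0.0003,0.0075]}
    - {"xyz":[-0.002,0.0004,0.0138]}
    - {"xyz":[-0.003,0.0005,0.02]}
    - {"xyz":[-0.004,0.0006,0.0263]}
    - {"xyz":[-0.005,0.0008,0.0325]}
    - {"xyz":[-0.0056,0.0008,0.0375]}
    - {"xyz":[-0.006,0.0008,0.04]}
    - {"xyz":[-0.006,0.0008,0.04]}

```text
clock: 9.5
tcp_pos: [0.5155, -0.0983, 0.0875]
orientation: [-0.021, 0.954, 0.292, 0.071]
wrist_force: [1.8, -2.7, 4.5]
finger_gap: 0.0003
grip_force: 2.3
```

```bash
python3 -c "
from h import *
need((-.053,-.054,.062),.15)"
```

```text
shift [-0.0007 -0.0006  0.0037] turn [ 0.001  0.001 -0.   ] tip now(feeder) [-0.0529 -0.0546  0.0658] F(feeder) [-0.01 -3.24  4.51] t 9.5
```

Not obviously at the stop yet, so a few gentle mm more.

Scaled: 0.005 m / 0.8 = 0.0063, 0.004 m / 0.8 = 0.005.

Emit:
shift_gripper:
  offsets:
    - {"xyz":[-0.0004,0,0.0025]}
    - {"xyz":[-0.0006,0,0.005]}
    - {"xyz":[-0.0008,0,0.0063]}
    - {"xyz":[-0.0008,0,0.0063]}

```text
clock: 10.0
tcp_pos: [0.5155, -0.0981, 0.0836]
orientation: [-0.021, 0.954, 0.292, 0.071]
wrist_force: [-1.5, -1.4, 16.0]
finger_gap: -0.0001
grip_force: 7.0
```

```bash
python3 - <<'E'
from h import *
from workcell import env, eyes, ticket
need((-.053,-.054,.062),.15)
T=eyes.read_camera("top");S=eyes.read_camera("scene");W=eyes.read_camera("wrist")
t=T["image"][150:294,180:372,::-1];s=S["image"][140:300,230:340,::-1]
o=np.zeros((600,800,3),np.uint8);o[:300,:400]=cv2.resize(t,(400,300));o[300:,:400]=cv2.resize(W["image"][:,:,::-1],(400,300));o[:582,400:]=cv2.resize(s,(400,582),interpolation=cv2.INTER_CUBIC)
cv2.imwrite("pics/p1.png",o)
E
```

```text
shift [-0.0003 -0.0005 -0.0002] turn [ 0.002  0.001 -0.   ] tip now(feeder) [-0.0527 -0.0545  0.0619] F(feeder) [-2.02 -0.38 16.03] t 10.0
```

View pics/p1.png

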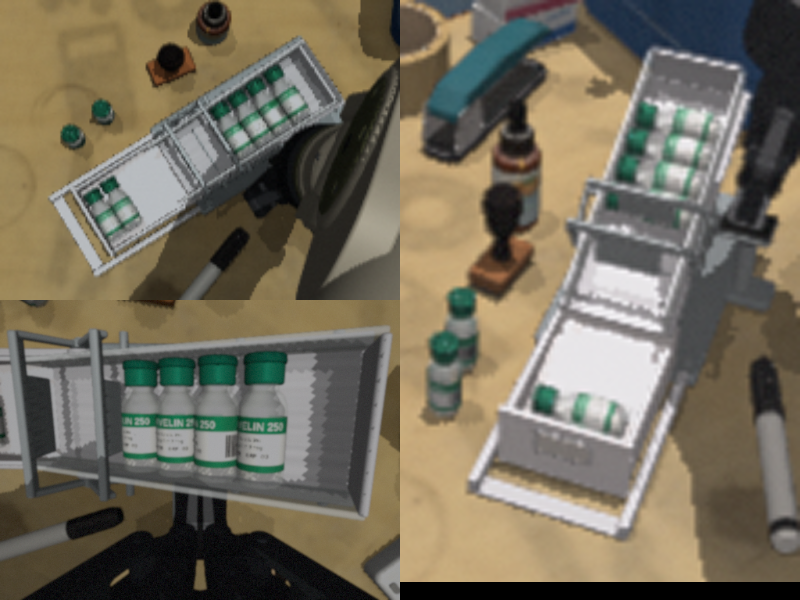

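The press worked: two vials lie in the tray at about (110,210) in the top view, four are held in the chute, and the pad is on its stop at 16 N. I'll release fully and let the next two roll down.

Scaled: -0.048 m / 0.8 = -0.06, -0.04 m / 0.8 = -0.05.

Emit:
shift_gripper:
  offsets:
    - {"xyz":[0.001,0,-0.0063]}
    - {"xyz":[0.0023,0,-0.015]}
    - {"xyz":[0.0038,0,-0.025]}
    - {"xyz":[0.0056,0,-0.0375]}
    - {"xyz":[0.0075,0,-0.05]}
    - {"xyz":[0.0088,0,-0.06]}
    - {"xyz":[0.0088,0,-0.06]}
    - {"xyz":[0.0088,0,-0.06]}

```text
clock: 11.15
tcp_pos: [0.5145, -0.0978, 0.1305]
orientation: [-0.022, 0.954, 0.292, 0.07]
wrist_force: [0.1, 0.1, 0.3]
finger_gap: 0.0
grip_force: 0.0
```

Emit:
shift_gripper:
  offsets:
    - {}
    - {}
    - {}
    - {}
    - {}
    - {}
    - {}
    - {}

```text
clock: 12.15
tcp_pos: [0.5148, -0.0979, 0.1308]
orientation: [-0.022, 0.954, 0.292, 0.071]
wrist_force: [0.0, 0.1, 0.9]
finger_gap: 0.0003
grip_force: 0.0
```

```bash
python3 - <<'E'
from h import *
from workcell import env, eyes, ticket
need((-.053,-.054,.062),.15)
T=eyes.read_camera("top");S=eyes.read_camera("scene");W=eyes.read_camera("wrist")
t=T["image"][150:294,180:372,::-1];s=S["image"][140:300,230:340,::-1]
o=np.zeros((600,800,3),np.uint8);o[:300,:400]=cv2.resize(t,(400,300));o[300:,:400]=cv2.resize(W["image"][:,:,::-1],(400,300));o[:582,400:]=cv2.resize(s,(400,582),interpolation=cv2.INTER_CUBIC)
cv2.imwrite("pics/p2.png",o)
E
```

```text
shift [-0.0068  0.0001  0.0465] turn [ 0.     0.002 -0.   ] tip now(feeder) [-0.0532 -0.0539  0.109 ] F(feeder) [0.07 0.05 0.88] t 12.15
```

View pics/p2.png

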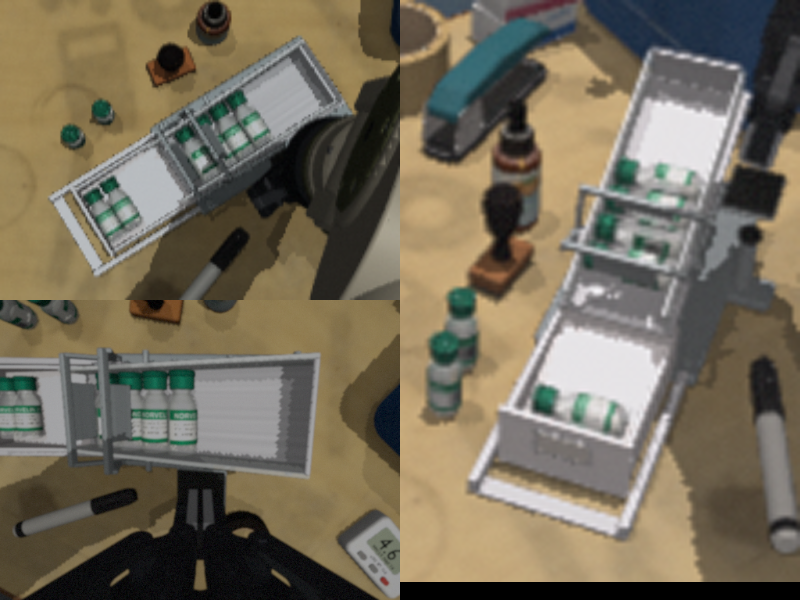

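The queue of four has rolled to the gate (top view about (190,150)), the rocker is back at rest, and two vials are in the tray. Second press, same depth.

Scaled: 0.048 m / 0.8 = 0.06, 0.045 m / 0.8 = 0.0563.

Emit:
shift_gripper:
  offsets:
    - {"xyz":[-0.0023,0,0.015]}
    - {"xyz":[-0.0038,0,0.025]}
    - {"xyz":[-0.0046,0,0.0313]}
    - {"xyz":[-0.0056,0,0.0375]}
    - {"xyz":[-0.0065,0,0.0438]}
    - {"xyz":[-0.0075,0,0.05]}
    - {"xyz":[-0.0084,0,0.0563]}
    - {"xyz":[-0.0088,0,0.06]}

```text
clock: 13.3
tcp_pos: [0.5154, -0.0981, 0.083]
orientation: [-0.021, 0.954, 0.292, 0.071]
wrist_force: [-6.6, -1.7, 23.3]
finger_gap: 0.0002
grip_force: 11.5
```

Emit:
shift_gripper:
  offsets:
    - {}
    - {}
    - {}
    - {}

```text
clock: 13.8
tcp_pos: [0.5154, -0.0981, 0.0836]
orientation: [-0.021, 0.954, 0.292, 0.071]
wrist_force: [-3.3, -2.9, 13.8]
finger_gap: 0.0002
grip_force: 7.1
```

```bash
python3 - <<'E'
from h import *
from workcell import env, eyes, ticket
need((-.053,-.054,.062),.15)
T=eyes.read_camera("top");S=eyes.read_camera("scene");W=eyes.read_camera("wrist")
t=T["image"][150:294,180:372,::-1];s=S["image"][140:300,230:340,::-1]
o=np.zeros((600,800,3),np.uint8);o[:300,:400]=cv2.resize(t,(400,300));o[300:,:400]=cv2.resize(W["image"][:,:,::-1],(400,300));o[:582,400:]=cv2.resize(s,(400,582),interpolation=cv2.INTER_CUBIC)
cv2.imwrite("pics/p3.png",o)
E
```

```text
shift [-0.0002 -0.0004 -0.0002] turn [ 0.002  0.001 -0.   ] tip now(feeder) [-0.0528 -0.0545  0.0619] F(feeder) [-4.35 -0.58 13.84] t 13.8
```

View pics/p3.png

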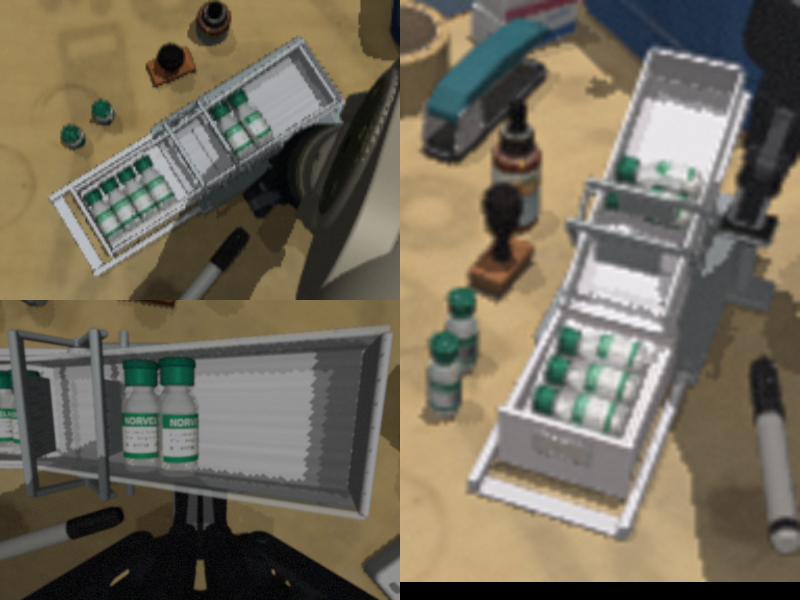

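Four vials lie in the tray (top view around (125,200)), and two are held in the chute. I'll release and lift clear.

Scaled: -0.1 m / 0.8 = -0.125, -0.075 m / 0.8 = -0.0938.

Emit:
shift_gripper:
  offsets:
    - {"xyz":[0.001,0,-0.0063]}
    - {"xyz":[0.0023,0,-0.015]}
    - {"xyz":[0.0038,0,-0.025]}
    - {"xyz":[0.0056,0,-0.0375]}
    - {"xyz":[0.0075,0,-0.05]}
    - {"xyz":[0.0088,0,-0.0625]}
    - {"xyz":[0.0125,0,-0.0938]}
    - {"xyz":[0.0163,0,-0.125]}

```text
clock: 14.95
tcp_pos: [0.5129, -0.0986, 0.1837]
orientation: [-0.022, 0.954, 0.292, 0.07]
wrist_force: [0.2, 1.3, -0.5]
finger_gap: 0.0002
grip_force: 0.0
```

Emit:
shift_gripper:
  offsets:
    - {}
    - {}
    - {}
    - {}
    - {}
    - {}
    - {}
    - {}

```text
clock: 15.95
tcp_pos: [0.5134, -0.0988, 0.1831]
orientation: [-0.022, 0.954, 0.292, 0.071]
wrist_force: [0.3, 0.7, 0.4]
finger_gap: -0.0002
grip_force: 0.0
```

```bash
python3 - <<'E'
from h import *
from workcell import env, eyes, ticket
T=eyes.read_camera("top");S=eyes.read_camera("scene");W=eyes.read_camera("wrist")
t=T["image"][150:294,180:372,::-1];s=S["image"][140:300,230:340,::-1]
o=np.zeros((600,800,3),np.uint8);o[:300,:400]=cv2.resize(t,(400,300));o[300:,:400]=cv2.resize(W["image"][:,:,::-1],(400,300));o[:582,400:]=cv2.resize(s,(400,582),interpolation=cv2.INTER_CUBIC)
cv2.imwrite("pics/p4.png",o)
E
```

```text
(no output)
```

View pics/p4.png

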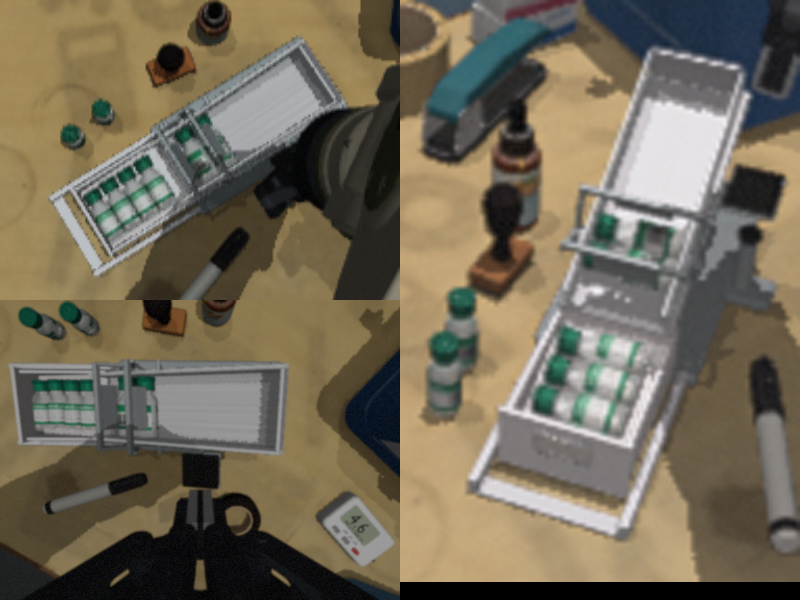

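Four vials are in the tray and two wait behind the shut gate (wrist view about (140,400)). The tray is home, the rocker is up and the robot is clear.

```bash
python3 -c "
from workcell import env, eyes, ticket
print(ticket.hand_in())"
```

```text
the job is handed in; nothing more can be done
None
```

I handed the job in at about 16 s: the tray is fully home with four vials in it, the last two wait behind the shut gate, nothing else looks moved in the pictures, and no verdict was returned.

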